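Lid the turned boxes, wood to wood

TASK

Close the four turned boxes on the bench: pick out the lids, the ones with a knob, and set each down squarely on the box of its own wood, so that every lid sits flat on the rim with its spigot in the mouth. Leave the boxes standing where they are, and leave the two plain discs without knobs alone.

Things in the scene. Friction and masses are not known exactly. Their poses are not given: they have to be found in the camera images.
- lid_maple: Loose turned lid of pale yellow maple, about 60 g: round disc 74 mm across with a knob on top. Origin: centre of its underside, z up. Heights above it: tapered spigot 0 to 8 mm (40 mm across below, 48 mm above), disc 8 to 17 mm, round knob 17 to 41 mm (24 mm across at 31 to 37 mm, 20 mm at its foot). It starts upright on the bench, on its spigot.
- lid_padauk: Loose turned lid of red padauk, about 60 g: round disc 74 mm across with a knob on top. Origin: centre of its underside, z up. Heights above it: tapered spigot 0 to 8 mm (40 mm across below, 48 mm above), disc 8 to 17 mm, round knob 17 to 41 mm (24 mm across at 31 to 37 mm, 20 mm at its foot). It starts upright on the bench, on its spigot.
- lid_walnut: Loose turned lid of dark brown walnut, about 60 g: round disc 74 mm across with a knob on top. Origin: centre of its underside, z up. Heights above it: tapered spigot 0 to 8 mm (40 mm across below, 48 mm above), disc 8 to 17 mm, round knob 17 to 41 mm (24 mm across at 31 to 37 mm, 20 mm at its foot). It starts upright on the bench, on its spigot.
- lid_blue: Loose turned lid of blue-dyed wood, about 60 g: round disc 74 mm across with a knob on top. Origin: centre of its underside, z up. Heights above it: tapered spigot 0 to 8 mm (40 mm across below, 48 mm above), disc 8 to 17 mm, round knob 17 to 41 mm (24 mm across at 31 to 37 mm, 20 mm at its foot). It starts upright on the bench, on its spigot.
- box_maple: Open round turned box of pale yellow maple, loose, about 180 g, standing on the bench: 70 mm outside, 36 mm high, mouth 60 mm across (walls 5 mm), inner floor 8 mm up. Origin at the centre of its underside, z up. With a lid properly on (spigot in the mouth, disc flat on the rim) the lid's origin is 28 mm above the box's.
- box_padauk: Open round turned box of red padauk, loose, about 180 g, standing on the bench: 70 mm outside, 36 mm high, mouth 60 mm across (walls 5 mm), inner floor 8 mm up. Origin at the centre of its underside, z up. With a lid properly on (spigot in the mouth, disc flat on the rim) the lid's origin is 28 mm above the box's.
- box_walnut: Open round turned box of dark brown walnut, loose, about 180 g, standing on the bench: 70 mm outside, 36 mm high, mouth 60 mm across (walls 5 mm), inner floor 8 mm up. Origin at the centre of its underside, z up. With a lid properly on (spigot in the mouth, disc flat on the rim) the lid's origin is 28 mm above the box's.
- box_blue: Open round turned box of blue-dyed wood, loose, about 180 g, standing on the bench: 70 mm outside, 36 mm high, mouth 60 mm across (walls 5 mm), inner floor 8 mm up. Origin at the centre of its underside, z up. With a lid properly on (spigot in the mouth, disc flat on the rim) the lid's origin is 28 mm above the box's.
- disc_maple: Plain turned disc of pale yellow maple without a knob, 66 mm across and 18 mm thick, loose on the bench; not a lid, to be left alone. Origin at the centre of its underside.
- disc_walnut: Plain turned disc of dark brown walnut without a knob, 66 mm across and 18 mm thick, loose on the bench; not a lid, to be left alone. Origin at the centre of its underside.
Things that resemble listed ones, but are neither listed nor needed, are in the scene too. Leave any green, pink or turquoise look-alike of the lid_padauk alone.

How it is judged:
By the outcome, as a careful person would: the job done as asked, in the order asked, and still so for the second after the job is handed in, with the robot touching nothing.
It also fails if it takes over 109 s, if anything falls off the work surface, if the arm or the gripper's body presses on something with over 40 N, if the wrist force passes 120 N, or if a joint passes its speed limit or range.

ROBOT

A 6-joint arm with a two-finger parallel gripper is mounted at the origin on the work surface. World frame = base frame: x ahead of the robot, y to its left, z up, the work surface at z = 0. Lengths are in m, angles in rad, forces in N, time in s.
With the tool pointing down it reaches from about 0.3 to 0.775 m from the base axis. Payload 14.6 kg.
Tool frame: the origin (TCP) lies at the very end of the fingers, on their centre line; the grasp point (between the pads) lies 19 mm behind it; z points along the fingers, y is the line along which they close (so a half turn about z gives the same grasp; the last joint's range is limited). The gripper opens to 94 mm and grips with 3 to 60 N. Pads are 16 mm wide; open, the fingers measure 119 mm over their backs; the gripper's body (75 mm by 177 mm) begins 78 mm behind the grasp point.
Start: joints at [-1.353, 0.3, 1.521, -0, 1.321, -0.067], TCP at [0.155, -0.528, 0.205] pointing down, gripper open.
Joint ranges: [-3.03, 3.03], [-0.79, 2.21], [0.23, 2.52], [-1.04, 4.18], [0, 3.07], [-2.55, 2.55]. Speed limits (rad/s): [2.22, 2.22, 2.57, 3.14, 3.14, 3.14].

INTERFACE

Orientations are given as [roll, pitch, yaw] about the fixed x, y, z axes, in that order (R = Rz(yaw) Ry(pitch) Rx(roll)).
In Python, from station import ctrl, camera, camera_info, finder gives the robot as it stands.
- The arm moves only by the tool carry_out, never from a script. Its argument "motion" is a list of rows, each a list of 2 entries, a list of its own where there are three numbers: the shift along the tool's x, y, z as a fraction of full scale, then the turn about the tool's z as a fraction of full scale. A call has 1 to 12 rows; each row is the pose to reach, as a shift and turn from the pose commanded when the call began, along the tool's axes at that moment, turning the shorter way round; what a row does not reach only later rows make up. Full scale, the value 1, is 200 mm for a shift and 360 degrees for a turn. A row lasts 1/10 s, in which the tool goes at most 50 mm and 8.59 degrees, less where a joint would pass 70% of its speed; a pose out of reach is approached as far as the arm can. A call with a number of a shift or a turn outside -1 to 1 is refused whole. A call with a gripper value outside its range is refused whole. "hand" is the closure, from -1 (fully open) to 1 (shut), set as the call begins (left out, the last holds). The fingers move at their own pace and stop on an object; "force" is the grip in N (left out, the last holds). Time passes only in rows, so rows that repeat a pose let the fingers close. It gives the time, the measured TCP pose, the force, the opening and the grip force at its end, in the units of the state.
- ctrl.get_obs(): the state, without advancing time (a new reading comes with each control period).
- camera(name): name is "side" or "top"; returns (picture, depth): 384x512x3 uint8, blue, green, red; 384x512 float32, m along the optical axis (not along the pixel's ray), 0 where there is no reading.
- camera_info(name): a dict with "camera_matrix" (3x3 intrinsics, pixels), "dist_coeffs" ([k1, k2, p1, p2, k3] as OpenCV has them; the pictures are not rectified), "origin" and "attitude" of the camera in the world. Camera axes: x right, y down, z forward; pixel columns grow to the right and rows downward; lengths in m; the calibration is good to about 2 mm. A picture is of the moment at which its call begins. camera_info takes no time and is no camera call.
- ctrl.hand_in(): hands the job in; it is judged then, once.
Trained networks look in the newest picture that a camera, given by its name, has taken for a name from the list of things; names that differ only in an ending like _2 or _b are one class to them, and where a whole thing is asked for, a point or a joint stands for the part that bears it (a point fixed in the world has none). Each returns a list of dicts, best first, with "conf" (0 to 1); they miss things now and then, are a little off and sometimes report something else, mostly with a low value. They report only what shows in the picture. A call takes as long as a camera call. They do not tell look-alikes from the thing itself.
- finder.boxes_of(camera, query): "location" ([column, row] in pixels, amid what is visible of it).
- finder.cut_out(camera, query): "mask" (384x512 bool, what is visible of it) and "location" ([column, row] in pixels, amid what is visible of it).
- finder.pinpoint(camera, query): "location" ([column, row] in pixels: a listed point, or the origin of a listed thing).
The state is a dict: "time_s": time; "qpos": joint angles; "joint_vel": joint speeds; "tau": joint torques, N m; "ee_pos": TCP position; "eef_rot": TCP orientation; "force": force on the tool from outside, world axes, zero at the start; "moment": the same for the moment, N m; "grip_width": finger opening in m; "grip_force": force on a finger pad.
Only numpy, scipy, OpenCV 4.12 (cv2) and the standard library are available. Lean on these libraries where they do the work, as an engineer would, in place of code of your own. Each camera call takes 0.05 s, during which the arm holds its last target. There are 200 camera calls.

## Working session

There is one attempt and no reset: what is moved stays moved. The work goes in short steps, Python scripts to look and compute and a tool call to move; the robot and the scene stay as the last step left them, time stands still between calls to the robot, and variables do not carry over. Pictures are saved under pics/ and viewed, at most 14 in all, crops included, and the job is handed in when it is done.

Besides the shell and the picture viewer there is one more tool, called after "Call:" as name(argument=value, ...), one argument or row to a line, values as JSON. carry_out: Moves the arm, as the interface text tells. Its arguments: {"type":"object","properties":{"motion":{"type":"array","items":{"type":"array"}},"hand":{"type":"number"},"force":{"type":"number"}},"required":["motion"]}

```bash
mkdir -p pics
python3 - <<'E'
from station import ctrl,camera,camera_info,finder
import cv2
for n in("top","side"):
    p,d=camera(n); cv2.imwrite(f"pics/{n}0.png",p); i=camera_info(n); print(n,i)
    for w in("maple","padauk","walnut","blue"):
        for k in("lid_","box_"):
            print(k+w,[([round(float(v)) for v in r["location"]],round(r["conf"],2)) for r in finder.pinpoint(n,k+w)])
o=ctrl.get_obs();print(o)
E
```

```text
top {'camera_matrix': array([[353.7694996 ,   0.        , 257.03871651],
       [  0.        , 353.7694996 , 192.64029579],
       [  0.        ,   0.        ,   1.        ]]), 'dist_coeffs': array([-0.08163659,  0.        ,  0.        ,  0.        ,  0.        ]), 'origin': array([ 0.4491824 , -0.00519496,  1.02501593]), 'attitude': array([-3.08736232, -0.02633814, -1.55379291])}
lid_maple [([198, 151], 0.55), ([303, 151], 0.45)]
box_maple [([303, 152], 0.88)]
lid_padauk [([296, 206], 0.81), ([287, 247], 0.76), ([367, 249], 0.73), ([331, 245], 0.56), ([343, 155], 0.48)]
box_padauk [([246, 211], 0.57)]
lid_walnut [([238, 152], 0.68)]
box_walnut [([197, 208], 0.96)]
lid_blue [([144, 158], 0.88)]
box_blue [([349, 202], 0.55)]
side {'camera_matrix': array([[348.98987391,   0.        , 252.26257457],
       [  0.        , 348.98987391, 192.00175074],
       [  0.        ,   0.        ,   1.        ]]), 'dist_coeffs': array([-0.09690535,  0.        ,  0.        ,  0.        ,  0.        ]), 'origin': array([0.44123464, 0.79060055, 0.55477474]), 'attitude': array([-2.15346596,  0.0205459 ,
[... 353 characters left out ...]
1], 0.67)]
{'time_s': 0.9, 'qpos': array([-1.35261832e+00,  2.99883258e-01,  1.52099957e+00, -8.40856608e-06,
        1.32067701e+00, -6.65923719e-02]), 'joint_vel': array([-7.66803678e-04, -4.54636736e-05, -6.92047741e-04,  8.47965860e-05,
        2.17896758e-05, -4.92397234e-04]), 'tau': array([-2.05292607e-03, -5.31660318e+01, -3.52914369e+01,  7.07944203e-02,
        2.13064696e-02,  1.85039022e-05]), 'ee_pos': array([ 0.15451378, -0.52784645,  0.20545495]), 'eef_rot': array([3.14156045e+00, 1.03124385e-05, 2.84772464e-01]), 'force': array([-0.2212916 ,  0.19979697,  0.4013619 ]), 'moment': array([0.00294835, 0.03774634, 0.03297171]), 'grip_force': 0.0, 'grip_width': 0.09398810123006832}
```

View pics/top0.png

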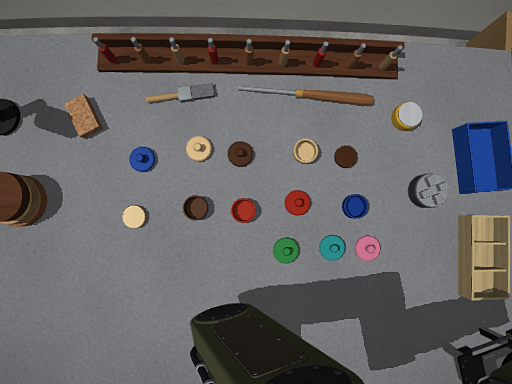

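View pics/side0.png

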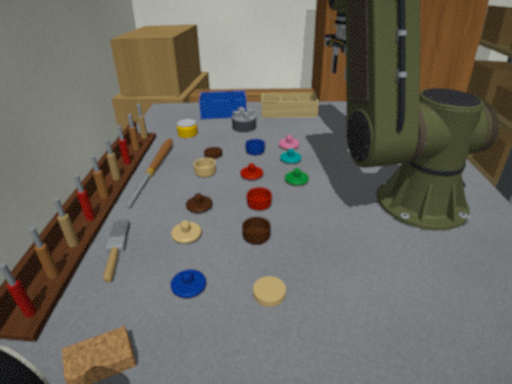

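The top view shows the lids at: blue (143,158), maple (199,148), walnut (239,153), padauk (297,203). The boxes are at: walnut (197,208), padauk (245,210), maple (306,151), blue (355,206). The discs are at (134,216) and (346,156), and the green, turquoise and pink decoys are in row ~248. The side view agrees. Next I'll measure the centres by depth.

```bash
cat > h.py <<'E'
from station import ctrl,camera,camera_info,finder
import cv2,numpy as np
from scipy.spatial.transform import Rotation as R
from scipy.optimize import least_squares
def cloud(n):
    p,d=camera(n); i=camera_info(n)
    v,u=np.mgrid[:384,:512]
    q=cv2.undistortPoints(np.stack([u,v],-1).reshape(-1,1,2).astype(float),i["camera_matrix"],i["dist_coeffs"]).reshape(384,512,2)
    c=np.dstack([q,np.ones((384,512))])*d[...,None]
    return p,d,c@R.from_euler("xyz",i["attitude"]).as_matrix().T+i["origin"]
def measure(P,d,uv,zlo,zhi):
    c=P[uv[1],uv[0]][:2]; ok=(d>0)&(np.hypot(*(P[...,:2]-c).transpose(2,0,1))<.055)
    z=P[...,2]; s=P[ok&(z>zlo)&(z<zhi)]
    e,r=cv2.minEnclosingCircle(s[:,:2].astype(np.float32))
    return s,np.array(e),r
O=dict(lid_blue=(143,158),lid_maple=(199,148),lid_walnut=(239,153),lid_padauk=(297,203),
 box_walnut=(197,208),box_padauk=(245,210),box_maple=(306,151),box_blue=(355,206))
E
python3 - <<'E'
from h import *
C=[cloud(n) for n in("top","top","top")]; p=C[0][0]; d=C[0][1]; P=np.mean([c[2] for c in C],0)
S=cloud("side")
bench=P[215:235,150:280]; print("bench z",np.median(bench[...,2]),bench[...,2].std())
for k,uv in O.items():
    lo,hi=(.010,.022) if k[0]=="l" else (.026,.046)
    s,e,r=measure(P,d,uv,lo,hi)
    ok=(S[1]>0)&(np.hypot(*(S[2][...,:2]-e).transpose(2,0,1))<.06)&(S[2][...,2]>lo)&(S[2][...,2]<hi)
    t=S[2][ok]; e2,r2=cv2.minEnclosingCircle(t[:,:2].astype(np.float32))
    kn=""
    if k[0]=="l":
        c=np.hypot(*(P[...,:2]-e).transpose(2,0,1))<.03; kk=P[c&(P[...,2]>.035)]; kn=(kk[:,:2].mean(0).round(4),len(kk),kk[:,2].max().round(4))
    print(k,len(s),"enc",e.round(4),round(r,4),"mean",s[:,:2].mean(0).round(4),"z",np.median(s[:,2]).round(4),"side",np.round(e2,4),round(r2,4),"knob",kn)
E
```

```text
bench z -0.0002366077631418273 0.037101991889295916
lid_blue 427 enc [0.5971 0.3041] 0.0367 mean [0.5959 0.3021] z 0.0165 side [0.5975 0.3037] 0.037 knob (array([0.5967, 0.3019]), 60, np.float64(0.3659))
lid_maple 457 enc [0.6314 0.1401] 0.0373 mean [0.6296 0.1395] z 0.0162 side [0.6306 0.1419] 0.0378 knob (array([0.6314, 0.1401]), 59, np.float64(0.3426))
lid_walnut 442 enc [0.6175 0.0195] 0.037 mean [0.6166 0.0194] z 0.0162 side [0.6166 0.0211] 0.0374 knob (array([0.6178, 0.0192]), 63, np.float64(0.3423))
lid_padauk 437 enc [ 0.4793 -0.1467] 0.0362 mean [ 0.4792 -0.1458] z 0.0159 side [ 0.4797 -0.1427] 0.0375 knob (array([ 0.4792, -0.1449]), 62, np.float64(0.3529))
box_walnut 151 enc [0.4592 0.1426] 0.035 mean [0.4596 0.1432] z 0.0349 side [0.4593 0.1438] 0.0357 knob 
box_padauk 137 enc [0.4541 0.0074] 0.0348 mean [0.4543 0.0083] z 0.035 side [0.4548 0.011 ] 0.0356 knob 
box_maple 156 enc [ 0.6275 -0.1647] 0.0352 mean [ 0.6284 -0.1655] z 0.0344 side [ 0.6271 -0.1651] 0.0364 knob 
box_blue 164 enc [ 0.4715 -0.3116] 0.0355 mean [ 0.4717 -0.3124] z 0.0344 side [ 0.4722 -0.3094] 0.0374 knob
```

Call:
carry_out(
  motion=[
    [[0.95,-0.9,0],0.0453],
    [[0.95,-0.9,0],0.0453],
    [[0.95,-0.9,0],0.0453],
    [[0.95,-0.9,0],0.0453],
    [[0.95,-0.9,0],0.0453],
    [[0.95,-0.9,0],0.0453],
    [[0.95,-0.9,0],0.0453],
    [[0.95,-0.9,0],0.0453],
    [[0.95,-0.9,0],0.0453],
    [[0.95,-0.9,0],0.0453],
  ],
  hand=0,
  force=15,
)

```text
time_s: 2.1
ee_pos: [0.2857, -0.3026, 0.2053]
eef_rot: [-3.141, 0.0, -0.002]
force: [0.4, 0.5, -0.2]
grip_width: 0.0469
grip_force: 0.0
```

Call:
carry_out(
  motion=[
    [[0.968,-0.788,0.5],0],
    [[0.968,-0.788,0.5],0],
    [[0.968,-0.788,0.5],0],
    [[0.968,-0.788,0.5],0],
    [[0.968,-0.788,0.5],0],
    [[0.968,-0.788,0.5],0],
    [[0.968,-0.788,0.5],0],
    [[0.968,-0.788,0.5],0],
    [[0.968,-0.788,0.6],0],
    [[0.968,-0.788,0.65],0],
    [[0.968,-0.788,0.65],0],
  ],
)

```text
time_s: 3.2
ee_pos: [0.4788, -0.1448, 0.0748]
eef_rot: [-3.141, 0.002, -0.001]
force: [-1.0, 0.6, -0.2]
grip_width: 0.0468
grip_force: 0.0
```

Call:
carry_out(
  motion=[
    [[0,0,0.1],0],
    [[0,0,0.18],0],
    [[0,0,0.23],0],
    [[0,0,0.264],0],
    [[0,0,0.264],0],
    [[0,0,0.264],0],
  ],
)

```text
time_s: 3.8
ee_pos: [0.4802, -0.1443, 0.0232]
eef_rot: [3.141, -0.001, 0.0]
force: [-0.6, 0.4, 0.3]
grip_width: 0.0469
grip_force: 0.0
```

Call:
carry_out(
  motion=[
    [[0,0,0],0],
    [[0,0,0],0],
    [[0,0,0],0],
    [[0,0,0],0],
    [[0,0,0],0],
    [[0,0,0],0],
  ],
  hand=1,
  force=15,
)

```text
time_s: 4.4
ee_pos: [0.48, -0.1442, 0.0228]
eef_rot: [3.141, -0.0, 0.0]
force: [0.3, -0.6, 1.8]
grip_width: 0.0227
grip_force: 15.0
```

Call:
carry_out(
  motion=[
    [[0,0,-0.1],0],
    [[0,0,-0.2],0],
    [[0,0,-0.35],0],
    [[0,0,-0.35],0],
    [[0,0,-0.35],0],
  ],
)

```text
time_s: 4.9
ee_pos: [0.4798, -0.144, 0.0926]
eef_rot: [3.141, -0.0, 0.0]
force: [0.2, -0.5, -1.0]
grip_width: 0.0228
grip_force: 15.0
```

Run:
```python
from h import *
p,d=camera("side"); cv2.imwrite("pics/g1.png",cv2.resize(p[100:240,190:330],(700,700)))
o=ctrl.get_obs();print(o["ee_pos"],o["grip_width"],o["grip_force"],o["force"])
```

```text
[ 0.47947661 -0.14387993  0.0918737 ] 0.022443494359733297 14.999929913756205 [ 0.2656163   0.64916413 -0.85129902]
```

View pics/g1.png

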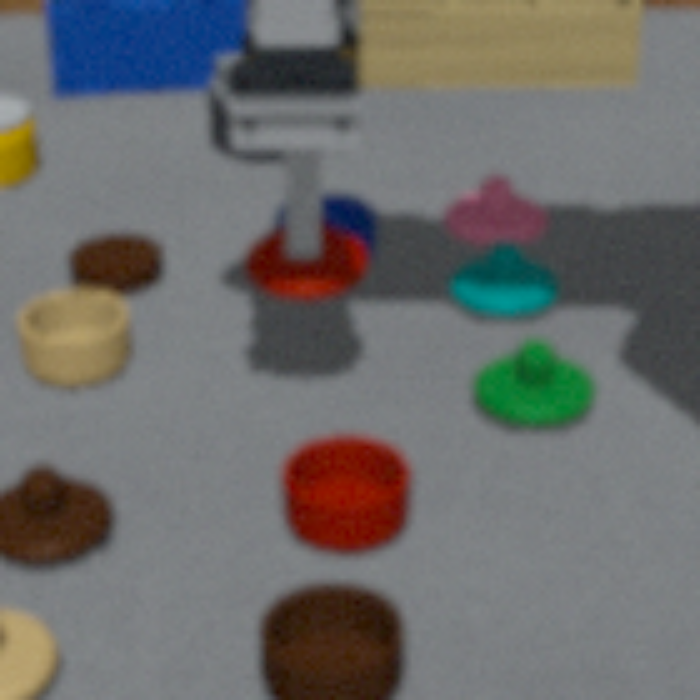

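Call:
carry_out(
  motion=[
    [[-0.03,-0.2,0],0],
    [[-0.06,-0.4,0],0],
    [[-0.1,-0.6,0],0],
    [[-0.125,-0.764,0],0],
    [[-0.125,-0.764,0],0],
    [[-0.125,-0.764,0],0],
    [[-0.125,-0.764,0.06],0],
    [[-0.125,-0.764,0.11],0],
    [[-0.125,-0.764,0.11],0],
  ],
)

```text
time_s: 5.85
ee_pos: [0.4539, 0.0081, 0.0686]
eef_rot: [-3.141, 0.003, -0.001]
force: [-0.4, -1.0, -0.2]
grip_width: 0.0224
grip_force: 15.0
```

Run:
```python
from h import *
p,d=camera("side"); cv2.imwrite("pics/g2.png",cv2.resize(p[130:270,190:330],(600,600)))
o=ctrl.get_obs();print(o["ee_pos"],o["grip_width"],o["grip_force"],o["force"])
```

```text
[0.4543214  0.0081584  0.06949661] 0.022827208763836357 14.999981823493727 [-0.24952113 -0.97134072  0.23564849]
```

View pics/g2.png

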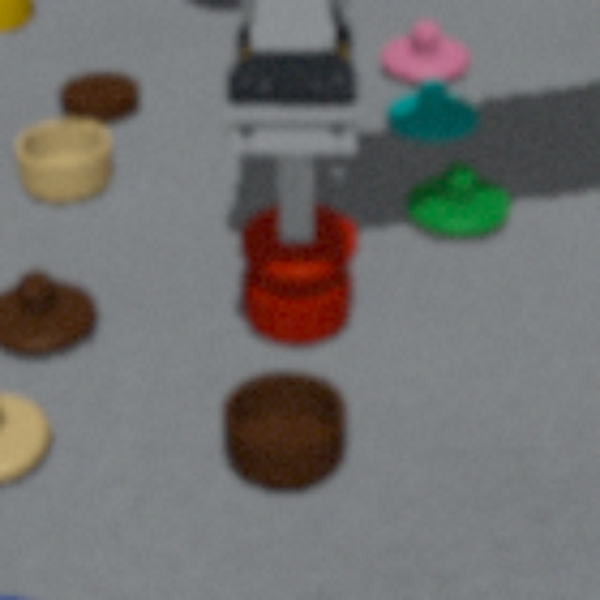

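The lid is held level, centred over the padauk box (around pixel 300,240 in the crop). I'll lower it.

Call:
carry_out(
  motion=[
    [[0,0,0.03],0],
    [[0,0,0.05],0],
    [[0,0,0.07],0],
    [[0,0,0.09],0],
    [[0,0,0.09],0],
    [[0,0,0.09],0],
  ],
)

```text
time_s: 6.5
ee_pos: [0.4549, 0.0088, 0.0527]
eef_rot: [-3.142, -0.0, 0.0]
force: [0.0, 0.7, -0.7]
grip_width: 0.0227
grip_force: 15.0
```

Call:
carry_out(
  motion=[
    [[0,0,0],0],
    [[0,0,0],0],
    [[0,0,0],0],
    [[0,0,0],0],
    [[0,0,-0.1],0],
    [[0,0,-0.25],0],
    [[0,0,-0.25],0],
    [[0,0,-0.25],0],
  ],
  hand=0,
)

```text
time_s: 7.3
ee_pos: [0.455, 0.0087, 0.1028]
eef_rot: [3.142, -0.001, 0.0]
force: [-0.4, -0.0, 0.5]
grip_width: 0.0471
grip_force: 0.0
```

Call:
carry_out(
  motion=[
    [[0.25,-0.02,0],0],
    [[0.5,-0.04,0],0],
    [[0.75,-0.055,0],0],
    [[0.813,-0.055,0],0],
    [[0.813,-0.055,0.05],0],
    [[0.813,-0.055,0.15],0],
    [[0.813,-0.055,0.25],0],
    [[0.813,-0.055,0.32],0],
    [[0.813,-0.055,0.37],0],
    [[0.813,-0.055,0.398],0],
    [[0.813,-0.055,0.398],0],
    [[0.813,-0.055,0.398],0],
  ],
)

```text
time_s: 8.5
ee_pos: [0.6177, 0.0198, 0.0237]
eef_rot: [3.142, -0.001, 0.0]
force: [-0.1, -0.3, -0.3]
grip_width: 0.0472
grip_force: 0.0
```

Call:
carry_out(
  motion=[
    [[0,0,0],0],
    [[0,0,0],0],
    [[0,0,0],0],
    [[0,0,0],0],
    [[0,0,0],0],
    [[0,0,0],0],
    [[0,0,-0.1],0],
    [[0,0,-0.25],0],
    [[0,0,-0.4],0],
    [[0,0,-0.4],0],
    [[0,0,-0.4],0],
  ],
  hand=1,
)

```text
time_s: 9.6
ee_pos: [0.6174, 0.0197, 0.103]
eef_rot: [3.142, -0.0, 0.0]
force: [-0.3, 0.1, -2.1]
grip_width: 0.0224
grip_force: 15.0
```

Call:
carry_out(
  motion=[
    [[-0.2,-0.15,0],0],
    [[-0.4,-0.31,0],0],
    [[-0.6,-0.47,0],0],
    [[-0.79,-0.618,0],0],
    [[-0.79,-0.618,0],0],
    [[-0.79,-0.618,0.06],0],
    [[-0.79,-0.618,0.12],0],
    [[-0.79,-0.618,0.18],0],
    [[-0.79,-0.618,0.22],0],
    [[-0.79,-0.618,0.252],0],
    [[-0.79,-0.618,0.252],0],
    [[-0.79,-0.618,0.252],0],
  ],
)

```text
time_s: 10.8
ee_pos: [0.4596, 0.1432, 0.0527]
eef_rot: [-3.142, 0.0, -0.0]
force: [-1.4, -0.7, -0.9]
grip_width: 0.0226
grip_force: 15.0
```

Call:
carry_out(
  motion=[
    [[0,0,0],0],
    [[0,0,0],0],
    [[0,0,0],0],
    [[0,0,0],0],
    [[0,0,-0.1],0],
    [[0,0,-0.25],0],
    [[0,0,-0.25],0],
    [[0,0,-0.25],0],
  ],
  hand=0,
)

```text
time_s: 11.6
ee_pos: [0.4596, 0.1434, 0.1029]
eef_rot: [-3.141, -0.001, 0.0]
force: [0.2, -0.8, 0.0]
grip_width: 0.0472
grip_force: 0.0
```

Call:
carry_out(
  motion=[
    [[0.25,0.005,0],0],
    [[0.5,0.01,0],0],
    [[0.75,0.016,0],0],
    [[0.857,0.016,0],0],
    [[0.857,0.016,0.05],0],
    [[0.857,0.016,0.15],0],
    [[0.857,0.016,0.25],0],
    [[0.857,0.016,0.32],0],
    [[0.857,0.016,0.37],0],
    [[0.857,0.016,0.398],0],
    [[0.857,0.016,0.398],0],
    [[0.857,0.016,0.398],0],
  ],
)

```text
time_s: 12.8
ee_pos: [0.6311, 0.1402, 0.0237]
eef_rot: [-3.141, -0.001, 0.0]
force: [0.6, 0.1, -0.3]
grip_width: 0.0466
grip_force: 0.0
```

Call:
carry_out(
  motion=[
    [[0,0,0],0],
    [[0,0,0],0],
    [[0,0,0],0],
    [[0,0,0],0],
    [[0,0,0],0],
    [[0,0,0],0],
    [[0,0,-0.1],0],
    [[0,0,-0.25],0],
    [[0,0,-0.4],0],
    [[0,0,-0.4],0],
    [[0,0,-0.4],0],
  ],
  hand=1,
)

```text
time_s: 13.9
ee_pos: [0.6308, 0.1402, 0.103]
eef_rot: [-3.141, -0.0, 0.0]
force: [-1.0, -0.2, -1.1]
grip_width: 0.0226
grip_force: 15.0
```

Call:
carry_out(
  motion=[
    [[0,0.2,0],0],
    [[0,0.4,0],0],
    [[0,0.6,0],0],
    [[0,0.8,0],0],
    [[0,0.9,0],0],
  ],
)

```text
time_s: 14.4
ee_pos: [0.6299, -0.0427, 0.1013]
eef_rot: [-3.141, 0.003, -0.002]
force: [0.8, -0.6, -0.5]
grip_width: 0.0226
grip_force: 15.0
```

Call:
carry_out(
  motion=[
    [[-0.01,0.2,0],0],
    [[-0.016,0.4,0],0],
    [[-0.016,0.55,0],0],
    [[-0.016,0.625,0],0],
    [[-0.016,0.625,0],0],
    [[-0.016,0.625,0.06],0],
    [[-0.016,0.625,0.12],0],
    [[-0.016,0.625,0.18],0],
    [[-0.016,0.625,0.22],0],
    [[-0.016,0.625,0.252],0],
    [[-0.016,0.625,0.252],0],
    [[-0.016,0.625,0.252],0],
  ],
)

```text
time_s: 15.6
ee_pos: [0.6278, -0.1648, 0.0529]
eef_rot: [3.142, -0.0, 0.0]
force: [0.4, -0.9, -0.7]
grip_width: 0.0227
grip_force: 15.0
```

Call:
carry_out(
  motion=[
    [[0,0,0],0],
    [[0,0,0],0],
    [[0,0,0],0],
    [[0,0,0],0],
    [[0,0,-0.1],0],
    [[0,0,-0.25],0],
    [[0,0,-0.25],0],
    [[0,0,-0.25],0],
  ],
  hand=0,
)

```text
time_s: 16.4
ee_pos: [0.6278, -0.1649, 0.103]
eef_rot: [3.141, -0.001, 0.0]
force: [-0.8, -0.7, -1.6]
grip_width: 0.0472
grip_force: 0.0
```

Call:
carry_out(
  motion=[
    [[0,-0.2,0],0],
    [[0,-0.4,0],0],
    [[0,-0.6,0],0],
    [[0,-0.8,0],0],
    [[0,-0.9,0],0],
    [[0,-0.9,0],0],
  ],
)

```text
time_s: 17.0
ee_pos: [0.627, 0.0177, 0.1014]
eef_rot: [-3.141, 0.002, 0.003]
force: [1.3, -0.0, -0.2]
grip_width: 0.0469
grip_force: 0.0
```

Call:
carry_out(
  motion=[
    [[0,-0.2,0],0],
    [[0,-0.4,0],0],
    [[-0.05,-0.6,0],0],
    [[-0.1,-0.8,0],0],
    [[-0.154,-0.9,0],0],
    [[-0.154,-0.9,0],0],
  ],
)

```text
time_s: 17.6
ee_pos: [0.5957, 0.1964, 0.1017]
eef_rot: [3.141, 0.002, 0.002]
force: [1.0, 0.0, 0.2]
grip_width: 0.0471
grip_force: 0.0
```

Call:
carry_out(
  motion=[
    [[0,-0.2,0],0],
    [[0,-0.4,0],0],
    [[0,-0.54,0],0],
    [[0,-0.54,0],0],
    [[0,-0.54,0],0],
    [[0,-0.54,0],0],
  ],
)

```text
time_s: 18.2
ee_pos: [0.5973, 0.3012, 0.1023]
eef_rot: [3.141, 0.001, -0.002]
force: [0.6, 0.3, -0.2]
grip_width: 0.0471
grip_force: 0.0
```

Call:
carry_out(
  motion=[
    [[0,0,0.05],0],
    [[0,0,0.15],0],
    [[0,0,0.25],0],
    [[0,0,0.32],0],
    [[0,0,0.37],0],
    [[0,0,0.398],0],
    [[0,0,0.398],0],
    [[0,0,0.398],0],
  ],
)

```text
time_s: 19.0
ee_pos: [0.5971, 0.3033, 0.0237]
eef_rot: [-3.141, -0.001, 0.0]
force: [-0.5, -0.4, 0.1]
grip_width: 0.047
grip_force: 0.0
```

Call:
carry_out(
  motion=[
    [[0,0,0],0],
    [[0,0,0],0],
    [[0,0,0],0],
    [[0,0,0],0],
    [[0,0,0],0],
    [[0,0,0],0],
    [[0,0,-0.1],0],
    [[0,0,-0.25],0],
    [[0,0,-0.4],0],
    [[0,0,-0.4],0],
    [[0,0,-0.4],0],
  ],
  hand=1,
)

```text
time_s: 20.1
ee_pos: [0.5968, 0.3032, 0.103]
eef_rot: [-3.141, -0.0, 0.0]
force: [0.3, 0.1, -0.7]
grip_width: 0.0225
grip_force: 15.0
```

Call:
carry_out(
  motion=[
    [[-0.05,0.15,-0.1],0],
    [[-0.1,0.35,-0.1],0],
    [[-0.15,0.55,-0.1],0],
    [[-0.2,0.75,-0.1],0],
    [[-0.2,0.9,-0.1],0],
    [[-0.2,0.9,-0.1],0],
  ],
)

```text
time_s: 20.7
ee_pos: [0.5562, 0.1201, 0.1218]
eef_rot: [3.141, 0.002, -0.003]
force: [0.2, 0.3, -0.8]
grip_width: 0.0224
grip_force: 15.0
```

Call:
carry_out(
  motion=[
    [[0,0.2,0],0],
    [[0,0.4,0],0],
    [[0,0.6,0],0],
    [[0,0.8,0],0],
    [[0,0.9,0],0],
    [[0,0.9,0],0],
  ],
)

```text
time_s: 21.3
ee_pos: [0.5566, -0.0583, 0.1218]
eef_rot: [-3.141, 0.002, -0.002]
force: [-0.3, 0.1, -1.3]
grip_width: 0.0228
grip_force: 15.0
```

Call:
carry_out(
  motion=[
    [[-0.1,0.2,0],0],
    [[-0.2,0.4,0],0],
    [[-0.3,0.6,0],0],
    [[-0.4,0.8,0],0],
    [[-0.425,0.9,0],0],
    [[-0.425,0.9,0],0],
  ],
)

```text
time_s: 21.9
ee_pos: [0.4716, -0.2375, 0.1224]
eef_rot: [-3.141, 0.001, -0.002]
force: [-0.5, 0.7, -0.4]
grip_width: 0.0225
grip_force: 15.0
```

Call:
carry_out(
  motion=[
    [[0,0.2,0],0],
    [[0,0.37,0],0],
    [[0,0.37,0.1],0],
    [[0,0.37,0.1],0],
    [[0,0.37,0.1],0],
    [[0,0.37,0.1],0],
  ],
)

```text
time_s: 22.5
ee_pos: [0.4727, -0.3098, 0.1037]
eef_rot: [3.141, -0.0, 0.002]
force: [-0.8, -0.3, -0.2]
grip_width: 0.0221
grip_force: 15.0
```

Call:
carry_out(
  motion=[
    [[0,0,0.06],0],
    [[0,0,0.12],0],
    [[0,0,0.18],0],
    [[0,0,0.22],0],
    [[0,0,0.252],0],
    [[0,0,0.252],0],
    [[0,0,0.252],0],
  ],
)

```text
time_s: 23.2
ee_pos: [0.4719, -0.3109, 0.0527]
eef_rot: [-3.142, -0.0, -0.0]
force: [-0.3, -0.0, 0.6]
grip_width: 0.0224
grip_force: 15.0
```

Call:
carry_out(
  motion=[
    [[0,0,0],0],
    [[0,0,0],0],
    [[0,0,0],0],
    [[0,0,0],0],
    [[0,0,-0.1],0],
    [[0,0,-0.35],0],
    [[0,0,-0.6],0],
    [[0,0,-0.7],0],
    [[0,0,-0.7],0],
  ],
  hand=0,
)

```text
time_s: 24.1
ee_pos: [0.4728, -0.3116, 0.1962]
eef_rot: [3.138, -0.005, 0.0]
force: [0.1, 0.8, -0.3]
grip_width: 0.0469
grip_force: 0.0
```

Call:
carry_out(
  motion=[
    [[-0.2,0.15,0],0],
    [[-0.4,0.3,0],0],
    [[-0.6,0.45,0],0],
    [[-0.8,0.6,0],0],
    [[-0.95,0.8,0],0],
    [[-0.95,0.9,0],0],
    [[-0.95,0.9,0],0],
    [[-0.95,0.9,0],0],
  ],
)

```text
time_s: 24.9
ee_pos: [0.2818, -0.4903, 0.1912]
eef_rot: [-3.14, 0.001, -0.0]
force: [0.7, 0.4, 0.3]
grip_width: 0.0468
grip_force: 0.0
```

Run:
```python
from h import *
C=[cloud("top") for _ in range(3)]; P=np.mean([c[2] for c in C],0); cv2.imwrite("pics/top1.png",C[0][0])
S=[cloud("side") for _ in range(3)]; Q=np.mean([c[2] for c in S],0); cv2.imwrite("pics/side1.png",cv2.resize(S[0][0][120:270,180:330],(600,600)))
for k,c in dict(walnut=(.4593,.1432),padauk=(.4544,.0088),maple=(.6277,-.1651),blue=(.4718,-.3113)).items():
  for n,X in(("top",P),("side",Q)):
    r=np.hypot(*(X[...,:2]-c).transpose(2,0,1)); a=X[(r<.055)&(X[...,2]>.038)&(X[...,2]<.05)]
    e,rr=cv2.minEnclosingCircle(a[:,:2].astype(np.float32))
    f=a[np.hypot(*(a[:,:2]-e).T)>.017]; f=f[np.hypot(*(f[:,:2]-e).T)<.033]
    pl=np.linalg.lstsq(np.c_[f[:,:2]-e,np.ones(len(f))],f[:,2],rcond=None)[0]
    b=X[(r<.06)&(X[...,2]>.012)&(X[...,2]<.033)]
    print(k,n,"lid",np.round(e,4),round(rr,4),"plane deg",np.degrees(pl[:2]).round(2),"z",pl[2].round(4),"target",c)
```

```text
walnut top lid [0.4595 0.1436] 0.0373 plane deg [ 0.2  -0.02] z 0.0446 target (0.4593, 0.1432)
walnut side lid [0.4595 0.1437] 0.0371 plane deg [ 0.21 -0.2 ] z 0.0447 target (0.4593, 0.1432)
padauk top lid [0.4543 0.0074] 0.0369 plane deg [0.07 0.14] z 0.0444 target (0.4544, 0.0088)
padauk side lid [0.4538 0.01  ] 0.0366 plane deg [ 0.02 -0.05] z 0.0426 target (0.4544, 0.0088)
maple top lid [ 0.6278 -0.1624] 0.0368 plane deg [-0.04  0.18] z 0.044 target (0.6277, -0.1651)
maple side lid [ 0.6276 -0.1612] 0.0366 plane deg [ 0.2  -0.83] z 0.0427 target (0.6277, -0.1651)
blue top lid [ 0.4721 -0.3099] 0.0378 plane deg [-0.41  0.1 ] z 0.044 target (0.4718, -0.3113)
blue side lid [ 0.472 -0.307] 0.0367 plane deg [-0.35 -0.72] z 0.0425 target (0.4718, -0.3113)
```

View pics/side1.png

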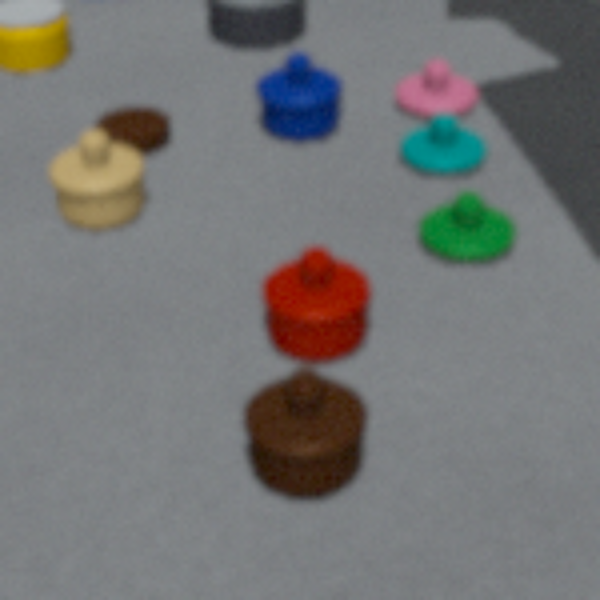

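View pics/top1.png

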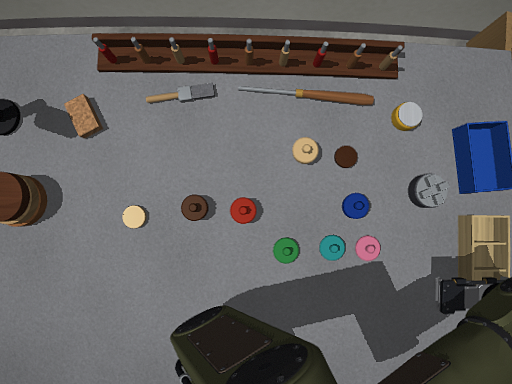

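All four lids lie flat on their own boxes: rim-plane heights are about 44 mm and tilts are under 1°. In the top view they are maple (306,151), walnut (195,207), padauk (243,210) and blue (355,206). The discs and decoys look unmoved and the arm is clear, so I'm handing in.

```bash
python3 -c "
from station import ctrl
print(ctrl.hand_in())"
```

```text
the job is handed in; nothing more can be done
None
```

All four lids sit flat on the boxes of their own wood, the discs and look-alikes were left alone, and the job is handed in.

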